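Change the stone core in the engraving cradle

TASK

Change over the stone core in the wooden cradle: first take the finished core out and stand it upright on its flat foot, wholly on the plywood board. Then lay the other long core, the one standing upright on the bench, on its side in the cradle's Vs with its flat foot up against the end stop. Set both down gently and leave the stump, the tool pot and the loose stones where they are.

Things in the scene. Friction and masses are not known exactly. Their poses are not given: they have to be found in the camera images.
- old_core_mid (a point): The finished core: stone drill core, plain sandy-brown cylinder 38 mm in diameter and 120 mm long, about 0.3 kg; one end (the foot) is cut flat and square, the other (the nose) is chamfered over its last 8 mm to 24 mm across. At the start it lies in the cradle, foot to the stop (gap 1 to 5 mm), nose to the robot's right. This point is its centre, half-way along its axis; z runs along the axis from foot to nose.
- old_core_foot (a point): Centre of the flat foot face of the finished core (60 mm from its centre); same axes.
- new_core_mid (a point): The next core: stone drill core, plain sandy-brown cylinder 38 mm in diameter and 120 mm long, about 0.3 kg; one end (the foot) is cut flat and square, the other (the nose) is chamfered over its last 8 mm to 24 mm across. At the start it stands upright on its foot on the bench, the only tall slim core that stands. This point is its centre, 60 mm above its foot; z runs from foot to nose.
- new_core_foot (a point): Centre of the flat foot face of the next core; same axes.
- cradle: Fixed cradle: plank 160 x 84 x 12 mm, two V saddles, end stop. Origin under plank centre; x along the V to the stop (on the robot's left; x is turned 57 to 126 degrees left of straight ahead), z up. Stop face at x = 65 mm, 64 wide, top z = 72. Saddles (90 degree V, 62 wide, 52 high) at x = 40 to 54 and -48 to -36; between them open down to z = 12 for fingers beside a core. Seated core's axis: y = 0, z = 55 mm.
- board: Fixed square plywood board, 120 x 120 mm and 14 mm thick, lying flat on the bench for finished cores, empty at the start. Origin under its centre, on the bench; top at z = 14 mm; z up, x and y along its sides.
- stub_mid (a point): Bystander: a short thick stump of core, upright, 62 mm across and 64 mm tall. Point at its centre.
- pot_mid (a point): Bystander: a steel pot 74 mm across and 88 mm tall with tool handles sticking out up to 155 mm above the bench, at most 37 mm from its axis. Point on its axis 44 mm above the bench.
- rock_a: Bystander: broken stone about 52 x 46 mm, 36 mm high, on the left of the cradle. Origin under its centre.
- rock_b: Bystander: broken stone about 55 x 46 mm, 40 mm high, on the right of the cradle. Origin under its centre.
- rock_c: Bystander: broken stone about 60 x 45 mm, 36 mm high, between robot and cradle. Origin under its centre.
- rock_d: Bystander: broken stone about 90 x 70 mm, 50 mm high, beyond the cradle. Origin under its centre.
Things that resemble listed ones, but are neither listed nor needed, are in the scene too. Leave any orange look-alike of the part that bears new_core_mid alone.

How it is judged:
On the way, in this order (a step that is already met when the one before it is completed fails the run):
1. the finished core stands upright on the board, let go (angle between old_core_mid's own z axis and vertical below 0.08 rad and x of old_core_foot in the frame of board between -0.042 and 0.042 m and y of old_core_foot in the frame of board between -0.042 and 0.042 m and z of old_core_foot in the frame of board between 0.01 and 0.018 m and contact force between the fingers and old_core below 0.1 N and linear speed of old_core below 0.02 m/s), for 0.2 s.
2. the next core lies in the cradle, foot to the stop, let go (angle between the z axis of new_core_mid and the x axis of cradle, either way round below 0.08 rad and x of new_core_foot in the frame of cradle between 0.055 and 0.07 m and y of new_core_mid in the frame of cradle between -0.006 and 0.006 m and z of new_core_mid in the frame of cradle between 0.049 and 0.061 m and contact force between the fingers and new_core below 0.1 N and linear speed of new_core below 0.02 m/s), for 0.2 s.
At the end, for the whole second after the job is handed in: Finished core upright (0.08 rad) on its foot, foot centre within 42 mm of the board's centre along both sides. Next core in both Vs: parallel within 0.08 rad, centre within 6 mm sideways and in height of its seat, flat foot at most 10 mm from the stop. Both at rest, let go (all of step 1 and all of step 2); the robot touches nothing.
It fails at once if the stump is pushed more than 25 mm or tipped (distance of stub_mid from where it was at the start of the episode above 0.025 m or angle between stub_mid's own z axis and vertical above 0.35 rad).
It fails at once if the tool pot is pushed more than 25 mm or tipped (distance of pot_mid from where it was at the start of the episode above 0.025 m or angle between pot_mid's own z axis and vertical above 0.35 rad).
It fails at once if one of the four listed loose stones is pushed more than 25 mm (distance of any of rock_a, rock_b, rock_c, rock_d from where it was at the start of the episode above 0.025 m).
It fails at once if a core is dropped or knocked over (faster than 0.45 m/s, a fall of 10 mm, while no finger touches it) ((contact force between the fingers and old_core below 0.1 N and linear speed of old_core above 0.45 m/s) or (contact force between the fingers and new_core below 0.1 N and linear speed of new_core above 0.45 m/s)).
It fails at once if a core is banged down (more than 60 N between it and the cradle or the board) (contact force between any of old_core, new_core and board above 60 N or contact force between any of old_core, new_core and cradle above 60 N).
It also fails if it takes over 67 s, if anything falls off the work surface, if the arm or the gripper's body presses on something with over 40 N, if the wrist force passes 120 N, or if a joint passes its speed limit or range.

ROBOT

A 6-joint arm with a two-finger parallel gripper is mounted at the origin on the work surface. World frame = base frame: x ahead of the robot, y to its left, z up, the work surface at z = 0. Lengths are in m, angles in rad, forces in N, time in s.
With the tool pointing down it reaches from about 0.25 to 0.725 m from the base axis. Payload 4 kg.
Tool frame: the origin (TCP) lies at the centre of the arm's flange, where the gripper is bolted on; the fingertips stand 173 mm ahead of it and the grasp point (between the pads) lies 155 mm ahead of it; z points along the fingers, y is the line along which they close (so a half turn about z gives the same grasp; the last joint's range is limited). The gripper opens to 85 mm and grips with 20 to 120 N. Pads are 22 mm wide; open, the fingers measure 114 mm over their backs; the gripper's body (76 mm by 85 mm) begins 54 mm behind the grasp point. The pads swing forward as they close: fully open they stand 13 mm farther back than shut.
Start: joints at [-1.211, 0.241, 0.005, 1.335, 0, 1.571], TCP at [0.176, -0.468, 0.405] pointing down, gripper open.
Joint ranges: [-2.72, 2.72], [-1.05, 1.87], [-1.09, 1.28], [-1.99, 2.15], [-1.42, 1.44], [-3.14, 3.14]. Speed limits (rad/s): [2.79, 2.79, 3.14, 3.14, 3.14, 3.14].

INTERFACE

Orientations are given as a unit quaternion [w, x, y, z].
In Python, from bench import * gives the robot as it stands.
- The arm moves only by the tool carry_out, never from a script. Its argument "series" is a list that holds one entry, the list of rows, each a list of 7 numbers: the shift along the tool's x, y, z scaled (see below), then the turn, a rotation vector about the tool's x, y, z scaled (see below), then the closure, from 0 (fully open) to 1 (shut). A call has exactly 10 rows; each row shifts and turns the commanded pose from where the row before left it, along the tool's axes as they then stand; what a row does not reach is not made up. The controller multiplies each number of a shift by 0.3 m and each number of a turn by pi/4 rad. A row lasts 1/8 s, in which the tool goes at most 62.5 mm and 10.7 degrees, less where a joint would pass 70% of its speed; a pose out of reach is approached as far as the arm can. A call with a number of a shift or a turn outside -1 to 1 is refused whole. A call with a gripper value outside its range is refused whole. The fingers move at their own pace and stop on an object; "force" is the grip in N (left out, the last holds). Time passes only in rows, so rows that do not move let the fingers close, or fill a call up. It gives the time, the measured TCP pose, the force, the opening and the grip force at its end, in the units of the state.
- get_obs(): the state, without advancing time (a new reading comes with each control period).
- read_camera(name): name is "scene" or "top" or "wrist"; returns a dict with "image" (480x640x3 uint8, blue, green, red), "z_map" (480x640 float32, m along the optical axis (not along the pixel's ray), 0 where there is no reading), "fx", "fy", "cx", "cy" (pixels), "position" and "rotation" of the camera in the world. Camera axes: x right, y up, looking along -z (the intrinsics and any distortion apply to the point x, -y, -z); pixel columns grow to the right and rows downward; lengths in m; the calibration is good to about 2 mm. A picture is of the moment at which its call begins.
- job_done(): hands the job in; it is judged then, once.
The state is a dict: "time_s": time; "qpos": joint angles; "joint_velocities": joint speeds; "tau": joint torques, N m; "eef_pos": TCP position; "tool_rot": TCP orientation; "contact_force": force on the tool from outside, world axes, zero at the start; "wrist_torque": the same for the moment, N m; "opening": finger opening in m; "finger_force": force on a finger pad.
Only numpy, scipy, OpenCV 4.12 (cv2) and the standard library are available. Lean on these libraries where they do the work, as an engineer would, in place of code of your own. Each camera call takes 0.05 s, during which the arm holds its last target. There are 200 camera calls.

## Working session

There is one attempt and no reset: what is moved stays moved. The work goes in short steps, Python scripts to look and compute and a tool call to move; the robot and the scene stay as the last step left them, time stands still between calls to the robot, and variables do not carry over. Pictures are saved under pics/ and viewed, at most 10 in all, crops included, and the job is handed in when it is done.

Besides the shell and the picture viewer there is one more tool, called as a command line: name --argument value ..., lists and objects as JSON in quotes. carry_out: Moves the arm, as the interface text tells. Its arguments: {"type":"object","properties":{"series":{"type":"array","items":{"type":"array","items":{"type":"array","items":{"type":"number","minimum":-1,"maximum":1}}}},"force":{"type":"number"}},"required":["series"]}

```bash
ls; mkdir -p pics
cat > h.py <<'E'
from bench import *
import numpy as np, cv2
def ray(c,u,v):
    d=np.array([(u-c['cx'])/c['fx'],-(v-c['cy'])/c['fy'],-1.0])
    R=np.array(c['rotation']); 
    if R.size==4:
        from scipy.spatial.transform import Rotation as S
        R=S.from_quat(np.roll(R.ravel(),-1)).as_matrix()
    return np.array(c['position']),R.reshape(3,3)@d
def onz(c,u,v,z):
    p,d=ray(c,u,v); return p+d*(z-p[2])/d[2]
def cloud(c):
    v,u=np.mgrid[0:480,0:640]; p,d0=ray(c,0,0)
    R=np.stack([ray(c,c['cx']+c['fx'],c['cy'])[1],ray(c,c['cx'],c['cy']+c['fy'])[1],ray(c,c['cx'],c['cy'])[1]])
    f=R[2]; a=R[0]-f; b=R[1]-f
    d=((u-c['cx'])/c['fx'])[...,None]*a+((v-c['cy'])/c['fy'])[...,None]*b+f
    return p+d*c['z_map'][...,None]
E
python3 - <<'E'
from h import *
print(get_obs())
for n in ['scene','top']:
    c=read_camera(n); cv2.imwrite(f'pics/{n}0.png',c['image']); np.save(n+'0.npy',c,allow_pickle=True)
    print({k:v for k,v in c.items() if k not in('image','z_map')}, (c['z_map']>0).mean())
E
```

```text
pics
{'time_s': 0.0, 'qpos': array([-1.21097656e+00,  2.41448578e-01,  3.70545079e-03,  1.33519745e+00,
        1.30146903e-05,  1.57074919e+00]), 'joint_velocities': array([-0.00019486,  0.00026202, -0.00015829,  0.000601  ,  0.00151588,
       -0.00073908]), 'tau': array([-1.61440727e-03, -3.72312427e+01,  2.52411640e+01,  1.67964696e-02,
       -2.32058037e-04, -1.44482374e-05]), 'eef_pos': array([ 0.17595959, -0.46772763,  0.40378762]), 'tool_rot': array([-1.05598824e-03,  9.83855041e-01,  1.78963989e-01, -1.85419594e-04]), 'contact_force': array([0.61276965, 0.17476224, 1.13361268]), 'wrist_torque': array([-0.01439671, -0.00471272,  0.03777404]), 'finger_force': 0.0, 'opening': 0.08521395133338863}
{'fx': 588.4532329749202, 'fy': 588.4532329749202, 'cx': 311.3461774818148, 'cy': 230.62925469823165, 'position': array([ 1.18796219, -0.06765187,  1.02392383]), 'rotation': array([0.71787645, 0.19758613, 0.18115444, 0.64249217])} 0.9960091145833333
{'fx': 584.1414429144615, 'fy': 584.1414429144615, 'cx': 313.82984281820944, 'cy': 251.4801281992754, 'position': array([0.50193803, 0.00365016, 1.08684881]), 'rotation': array([ 0.71050583,  0.02641385, -0.0240455 , -0.70278417])} 0.9959375
```

View pics/scene0.png

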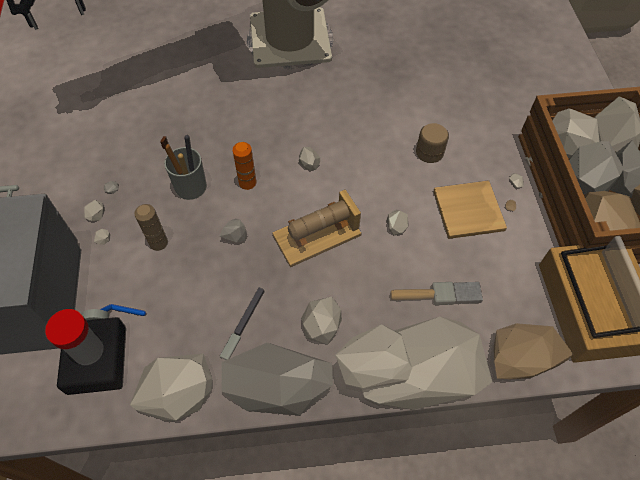

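View pics/top0.png

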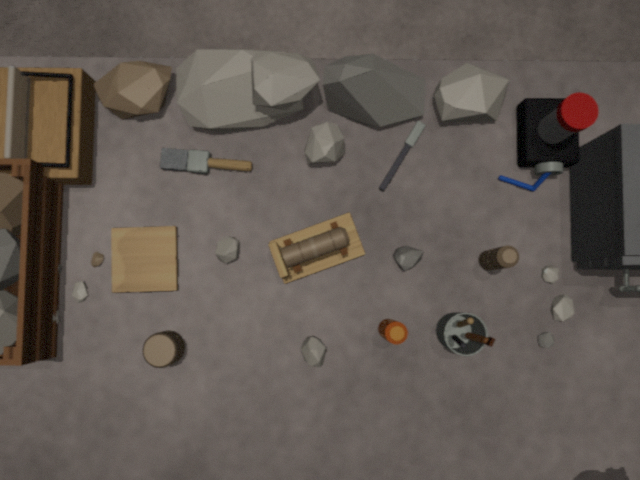

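Scene view: the finished core lies in the cradle (scene 325,218; top 315,247). Candidates for the new core:
- brown slim upright core at scene 150,227 / top 505,257: matches the description
- orange look-alike at scene 244,165 / top 395,332: leave alone
- thick stump at scene 433,140 / top 160,349: too short and wide

The board is at top 144,259 and the pot at top 465,333.

Run:
```python
from h import *
t=np.load('top0.npy',allow_pickle=True).item(); s=np.load('scene0.npy',allow_pickle=True).item()
P=cloud(t); Q=cloud(s)
print('bench z',np.median(P[380:420,200:500,2]),np.median(Q[260:280,420:520,2]))
def reg(P,u0,u1,v0,v1,z0,z1):
    p=P[v0:v1,u0:u1].reshape(-1,3); return p[(p[:,2]>z0)&(p[:,2]<z1)]
def rect(p): 
    r=cv2.minAreaRect((p[:,:2]*1000).astype(np.float32)); return r
for n,P_,box in [('top',P,(475,530,235,280)),('scene',Q,(130,175,195,255))]:
    p=reg(P_,*box,.115,.13); print('new top',n,len(p),p.mean(0),rect(p))
    p=reg(P_,*box,.02,.13); print('  body',rect(p), p[:,2].max())
for n,P_,box in [('top',P,(100,190,215,305)),('scene',Q,(425,512,172,245))]:
    p=reg(P_,*box,.009,.02); print('board',n,len(p),rect(p),np.median(p[:,2]))
for n,P_,box in [('top',P,(262,372,205,290)),('scene',Q,(265,370,185,270))]:
    p=reg(P_,*box,.006,.02); print('plank',n,len(p),rect(p),np.median(p[:,2]))
    p=reg(P_,*box,.066,.085); print('ridge+stop',n,len(p),rect(p))
    p=reg(P_,*box,.04,.085); c=p[:,:2]-p[:,:2].mean(0); w,V=np.linalg.eigh(c.T@c); print('  ax',V[:,1],np.degrees(np.arctan2(V[1,1],V[0,1])),p.mean(0))
for nm,b in dict(stub=(135,190,325,372),pot=(435,500,305,362),orange=(375,415,315,350),ra=(212,245,232,268),rb=(390,425,240,275),rc=(298,330,332,370),rd=(300,350,118,168)).items():
    p=reg(P,*b,.012,.2); print(nm,np.round(np.array(rect(p)[0])),np.round(rect(p)[1]),p[:,2].max())
i=cv2.resize(s['image'][120:280,80:400],None,fx=2.5,fy=2.5,interpolation=cv2.INTER_CUBIC); cv2.imwrite('pics/crop.png',i)
```

```text
bench z 0.0006358335381477787 -0.0006698152472850438
new top top 337 [ 0.56689029 -0.31387358  0.11959744] ((567.204833984375, -313.7168273925781), (34.49626159667969, 35.259979248046875), 38.90391540527344)
  body ((567.4082641601562, -314.1894836425781), (37.380184173583984, 38.05011749267578), 82.00545501708984) 0.12552312324373338
new top scene 177 [ 0.56756028 -0.31504981  0.11850194] ((568.0559692382812, -313.0658264160156), (30.972047805786133, 30.19139862060547), 39.678958892822266)
  body ((567.9380493164062, -315.7760009765625), (37.465538024902344, 38.90721130371094), 9.741302490234375) 0.12396166643433537
board top 4233 ((561.6324462890625, 331.964599609375), (120.26261138916016, 141.86825561523438), 2.6272687911987305) 0.014766658630757545
board scene 2897 ((559.880126953125, 343.4021301269531), (124.01275634765625, 167.4743194580078), 2.3688251972198486) 0.013186266524486845
plank top 2013 ((588.1221313476562, 5.767936706542969), (191.29446411132812, 147.0973663330078), 86.9722900390625) 0.012974440930672904
ridge+stop top 1502 ((582.3948364257812, 13.706275939941406), (64.08589172363281, 137.39695739746094), 20.935312271118164)
  ax [-0.35228887  0.93589131] 110.6273768365849 [0.57954148 0.01713734 0.068623  ]
plank scene 1665 ((585.0446166992188, 2.6156845092773438), (86.89512634277344, 162.00811767578125), 20.050430297851562) 0.011142731855173782
ridge+stop scene 1000 ((581.4073486328125, 13.199234008789062), (65.64399719238281, 137.67076110839844), 20.830411911010742)
  ax [-0.34958752  0.93690371] 110.46208796837848 [0.58623749 0.01893473 0.0647693 ]
stub [401. 274.] [61. 62.] 0.07037926136404016
pot [ 436. -250.] [71. 73.] 0.15637078051524333
orange [ 439. -129.] [37. 37.] 0.12622017974368493
ra [581. 168.] [49. 40.] 0.03941837179724095
rb [ 572. -162.] [44. 48.] 0.043395801912416765
rc [397.   7.] [47. 49.] 0.04058903766929989
rd [777.  -8.] [72. 73.] 0.05704840442102399
```

View pics/crop.png

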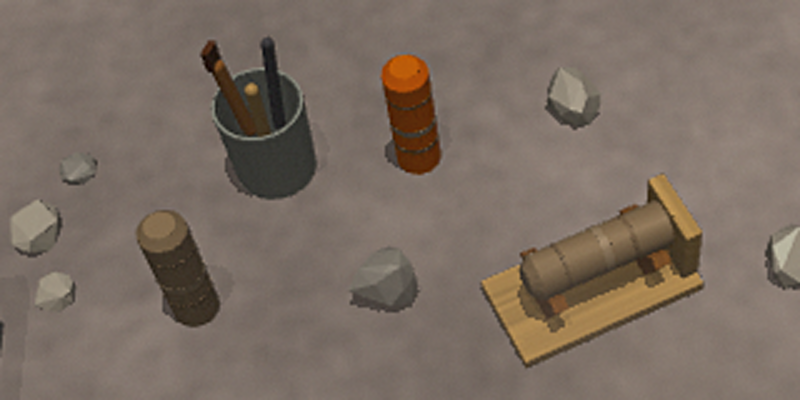

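The crop confirms it: brown slim chamfered core at crop 178,268 is the new one, and orange at crop 410,113 is the look-alike. The stump and pot are in line between the base and the two stations, so I'll tilt the gripper about 30° and approach around them.

```bash
cat >> h.py <<'E'
from scipy.linalg import logm,expm
from scipy.spatial.transform import Rotation as S
def T(R,p): M=np.eye(4); M[:3,:3]=R; M[:3,3]=p; return M
def cur(o=None):
    o=o or get_obs(); return T(S.from_quat(np.roll(o['tool_rot'],-1)).as_matrix(),o['eef_pos'])
def pose(f,p,G,beta,back=0.0):
    """f: foot direction, p: direction of reach (perp. to f), G grasp point, beta lean"""
    f,p=np.array(f,float),np.array(p,float); b=np.radians(beta)
    z=np.cos(b)*p+np.sin(b)*f; x=np.cos(b)*f-np.sin(b)*p
    return T(np.c_[x,np.cross(z,x),z],np.array(G)-(0.155+back)*z)
def hd(d): return np.array([np.cos(np.radians(d)),np.sin(np.radians(d)),0])
Z=np.array([0,0,1.]); A=hd(110.7); CR=np.array([.5857,.0029,0])
def plan(M,n,A0=None):
    C=cur() if A0 is None else A0
    D=np.linalg.inv(C)@M; s=expm(np.real(logm(D))/n)
    row=np.r_[s[:3,3]/.3,S.from_matrix(s[:3,:3]).as_rotvec()/(np.pi/4)]
    tips=[];X=C.copy()
    for i in range(n): X=X@s; tips.append((X@[0,0,.173,1])[:3])
    print('n',n,'row',np.round(row,3).tolist(),'mm/row',round(300*np.linalg.norm(row[:3]),1),'deg/row',round(45*np.linalg.norm(row[3:]),1))
    print(' tips',np.round(tips,2)[::2].tolist()); return row
def st():
    o=get_obs(); print('t',o['time_s'],'q',np.round(o['qpos'],3),'p',np.round(o['eef_pos'],4),'F',np.round(o['contact_force'],1),'op',round(o['opening'],4),'ff',o['finger_force']); return o
E
python3 - <<'E'
from h import *
t=np.load('top0.npy',allow_pickle=True).item()
print('board',onz(t,144,259.5,.014), onz(t,111,227,.014),onz(t,177,292,.014))
G=CR+A*-.008+Z*.055
M=pose(A,-Z,G,30,.13); print(M)
plan(M,10); plan(M,20)
E
```

```text
board [0.56043723 0.32016343 0.014     ] [0.61993607 0.383135   0.014     ] [0.50142969 0.25771185 0.014     ]
[[-0.30611819  0.93544403 -0.17673742  0.63889796]
 [ 0.81011829  0.35347484  0.46772202 -0.13788433]
 [ 0.5         0.         -0.8660254   0.30181724]
 [ 0.          0.          0.          1.        ]]
n 10 row [0.18, 0.095, 0.072, 0.052, 0.052, -0.195] mm/row 64.7 deg/row 9.4
 tips [[0.24, -0.47, 0.21], [0.36, -0.43, 0.17], [0.47, -0.36, 0.15], [0.55, -0.25, 0.14], [0.6, -0.12, 0.14]]
n 20 row [0.088, 0.051, 0.036, 0.026, 0.026, -0.098] mm/row 32.4 deg/row 4.7
 tips [[0.21, -0.47, 0.22], [0.27, -0.46, 0.2], [0.33, -0.44, 0.18], [0.39, -0.42, 0.17], [0.45, -0.38, 0.15], [0.5, -0.33, 0.14], [0.54, -0.28, 0.14], [0.57, -0.22, 0.14], [0.59, -0.16, 0.14], [0.61, -0.09, 0.15]]
```

```bash
cat >> h.py <<'E'
def lin(M,n,A0=None):
    """straight line in the world, steady turn; rows differ"""
    C=cur() if A0 is None else A0
    w=S.from_matrix(C[:3,:3].T@M[:3,:3]).as_rotvec(); R=C[:3,:3]; d=(M[:3,3]-C[:3,3])/n
    rows=[]
    for i in range(n):
        rows.append(np.round(np.r_[R.T@d/.3,w/n/(np.pi/4)],3).tolist()); R=R@S.from_rotvec(w/n).as_matrix()
    print('mm/row',round(1000*np.linalg.norm(d),1),'deg/row',round(np.degrees(np.linalg.norm(w))/n,1))
    for r in rows: print(r)
E
python3 - <<'E'
from h import *
G=CR+A*-.008+Z*.055
M=pose(A,-Z,G,30,.10); M[2,3]+=.06
lin(M,11)
E
```

```text
mm/row 52.4 deg/row 8.5
[0.166, -0.049, 0.021, 0.047, 0.047, -0.177]
[0.171, -0.024, 0.028, 0.047, 0.047, -0.177]
[0.171, 0.001, 0.035, 0.047, 0.047, -0.177]
[0.168, 0.026, 0.041, 0.047, 0.047, -0.177]
[0.161, 0.05, 0.046, 0.047, 0.047, -0.177]
[0.15, 0.074, 0.049, 0.047, 0.047, -0.177]
[0.137, 0.096, 0.051, 0.047, 0.047, -0.177]
[0.12, 0.116, 0.052, 0.047, 0.047, -0.177]
[0.101, 0.133, 0.052, 0.047, 0.047, -0.177]
[0.079, 0.148, 0.05, 0.047, 0.047, -0.177]
[0.056, 0.159, 0.047, 0.047, 0.047, -0.177]
```

carry_out --series '[[[0.166,-0.049,0.021,0.047,0.047,-0.177,0],[0.171,-0.024,0.028,0.047,0.047,-0.177,0],[0.171,0.001,0.035,0.047,0.047,-0.177,0],[0.168,0.026,0.041,0.047,0.047,-0.177,0],[0.161,0.05,0.046,0.047,0.047,-0.177,0],[0.15,0.074,0.049,0.047,0.047,-0.177,0],[0.137,0.096,0.051,0.047,0.047,-0.177,0],[0.12,0.116,0.052,0.047,0.047,-0.177,0],[0.101,0.133,0.052,0.047,0.047,-0.177,0],[0.079,0.148,0.05,0.047,0.047,-0.177,0]]]' --force 60

```text
time_s: 1.35
eef_pos: [0.5939, -0.155, 0.3412]
tool_rot: [-0.196, 0.61, 0.756, 0.135]
contact_force: [0.7, -0.9, -0.3]
opening: 0.0854
finger_force: 0.0
```

Run:
```python
from h import *
st()
c=read_camera('wrist'); cv2.imwrite('pics/w1.png',c['image']); np.save('w1.npy',c,allow_pickle=True)
print(c['position'],c['fx'],c['cx'],c['cy'],(c['z_map']>0).mean())
P=cloud(c).reshape(-1,3); P=P[np.isfinite(P).all(1)]
# core upper ridge: within 30 mm of expected axis, between the saddles and stop
q=P-CR; x=q@A; y=q@np.cross(Z,A); z=q[:,2]
for lo,hi in [(-.05,-.03),(-.03,-.01),(-.01,.01),(.01,.03),(.03,.055)]:
    m=(x>lo)&(x<hi)&(abs(y)<.025)&(z>.055)&(z<.085)
    print(lo,m.sum(), (np.percentile(y[m],[1,99])*1000).round(1), np.percentile(z[m],[98]).round(4)) if m.sum()>20 else print(lo,m.sum())
m=(abs(y)<.015)&(z>.05)&(z<.072); print('core x min',x[m].min() if m.any() else None)
G=CR+A*-.008+Z*.055
lin(pose(A,-Z,G,30,.10),3)
```

```text
t 1.35 q [-0.335  0.639  0.404  1.632  0.386  0.964] p [ 0.5939 -0.155   0.3412] F [ 0.7 -0.9 -0.3] op 0.0854 ff 0.0
[ 0.57755107 -0.07565228  0.34994177] 413.70021147851696 316.936944235937 238.76634967263212 0.996005859375
-0.05 1578 [-17.5  18.5] [0.0758]
-0.03 1511 [-17.5  18.5] [0.0759]
-0.01 1485 [-17.7  18.6] [0.076]
0.01 1416 [-17.6  18.5] [0.0759]
0.03 1670 [-17.7  18.5] [0.0759]
core x min -0.057866259534409395
mm/row 25.6 deg/row 2.7
[-0.014, 0.048, 0.069, 0.015, 0.015, -0.056]
[-0.017, 0.048, 0.068, 0.015, 0.015, -0.056]
[-0.02, 0.048, 0.068, 0.015, 0.015, -0.056]
```

View pics/w1.png

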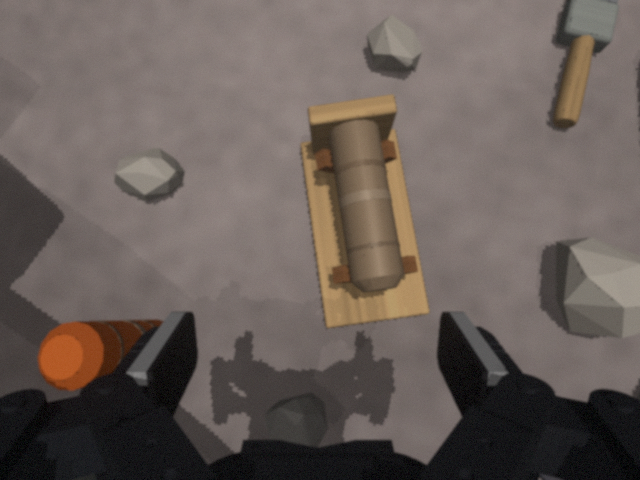

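The wrist view shows the core seated in the V (nose at 376,285; stop at 350,110). The depth reading agrees with my cradle frame to within 1 mm.

carry_out --series '[[[-0.014,0.048,0.069,0.015,0.015,-0.056,0],[-0.017,0.048,0.068,0.015,0.015,-0.056,0],[-0.02,0.048,0.068,0.015,0.015,-0.056,0],[0,0,0.08,0,0,0,0],[0,0,0.08,0,0,0,0],[0,0,0.08,0,0,0,0],[0,0,0.06,0,0,0,0],[0,0,0.04,0,0,0,0],[0,0,0,0,0,0,0],[0,0,0,0,0,0,0]]]'

```text
time_s: 2.65
eef_pos: [0.6117, -0.0836, 0.1913]
tool_rot: [-0.21, 0.555, 0.792, 0.146]
contact_force: [-0.7, -0.2, -0.2]
opening: 0.0855
finger_force: 0.0
```

Run:
```python
from h import *
st(); C=cur()
g=C[:3,3]+.155*C[:3,2]-CR; print('grasp in cradle', (g@A).round(4),(g@np.cross(Z,A)).round(4),g[2].round(4),'y axis tilt',C[:3,1])
```

```text
t 2.65 q [-0.223  0.763  0.219  1.326  0.427  0.933] p [ 0.6117 -0.0836  0.1913] F [-0.7 -0.2 -0.2] op 0.0855 ff 0.0
grasp in cradle -0.0136 0.0056 0.0565 y axis tilt [ 0.93961638  0.34222359 -0.0020173 ]
```

Run:
```python
from h import *
Y=np.cross(Z,A)
lin(pose(A,-Z,CR+A*-.009+Y*.0005+Z*.053,30),2)
```

```text
mm/row 4.0 deg/row 0.4
[0.002, 0.009, 0.009, 0.003, 0.005, -0.007]
[0.002, 0.01, 0.009, 0.003, 0.005, -0.007]
```

carry_out --series '[[[0.002,0.009,0.009,0.003,0.005,-0.007,0],[0.002,0.01,0.009,0.003,0.005,-0.007,0],[0,0,0,0,0,0,0],[0,0,0,0,0,0,1],[0,0,0,0,0,0,1],[0,0,0,0,0,0,1],[0,0,0,0,0,0,1],[0,0,0,0,0,0,1],[0,0,0,0,0,0,1],[0,0,0,0,0,0,1]]]' --force 60

```text
time_s: 3.9
eef_pos: [0.6155, -0.0778, 0.1869]
tool_rot: [-0.214, 0.549, 0.794, 0.147]
contact_force: [-1.4, -1.8, 3.7]
opening: 0.0366
finger_force: 60.0
```

Run:
```python
from h import *
st(); C=cur(); Y=np.cross(Z,A)
g=C[:3,3]+.155*C[:3,2]-CR; print('grasp in cradle', (g@A).round(4),(g@Y).round(4),g[2].round(4), C[:3,1])
# lift 0.12 then board
B=np.array([.5604,.3202,.014]); p=hd(30)
print('lift in tool axes /0.3:', (C[:3,:3].T@Z*.03/.3).round(3))
L=C.copy(); L[2,3]+=.15
M=pose(-Z,p,B+Z*(.071+.10),30); print(M[:3,3])
lin(M,14,L)
```

```text
t 3.9 q [-0.214  0.776  0.23   1.331  0.433  0.928] p [ 0.6155 -0.0778  0.1869] F [-1.4 -1.8  3.7] op 0.0366 ff 60.01768916845322
grasp in cradle -0.0084 0.0008 0.0528 [ 0.9353627   0.35368705 -0.00144724]
lift in tool axes /0.3: [ 0.05  -0.    -0.087]
[0.44415    0.25308303 0.2625    ]
mm/row 27.1 deg/row 9.0
[0.067, -0.01, 0.059, -0.044, -0.103, -0.165]
[0.073, -0.003, 0.054, -0.044, -0.103, -0.165]
[0.077, 0.005, 0.048, -0.044, -0.103, -0.165]
[0.079, 0.013, 0.042, -0.044, -0.103, -0.165]
[0.08, 0.022, 0.036, -0.044, -0.103, -0.165]
[0.079, 0.032, 0.03, -0.044, -0.103, -0.165]
[0.077, 0.041, 0.025, -0.044, -0.103, -0.165]
[0.073, 0.05, 0.021, -0.044, -0.103, -0.165]
[0.067, 0.058, 0.017, -0.044, -0.103, -0.165]
[0.06, 0.066, 0.014, -0.044, -0.103, -0.165]
[0.053, 0.073, 0.012, -0.044, -0.103, -0.165]
[0.044, 0.079, 0.011, -0.044, -0.103, -0.165]
[0.034, 0.083, 0.01, -0.044, -0.103, -0.165]
[0.024, 0.087, 0.011, -0.044, -0.103, -0.165]
```

carry_out --series '[[[0.025,0,-0.043,0,0,0,1],[0.05,0,-0.087,0,0,0,1],[0.05,0,-0.087,0,0,0,1],[0.05,0,-0.087,0,0,0,1],[0.05,0,-0.087,0,0,0,1],[0.025,0,-0.043,0,0,0,1],[0.067,-0.01,0.059,-0.044,-0.103,-0.165,1],[0.073,-0.003,0.054,-0.044,-0.103,-0.165,1],[0.077,0.005,0.048,-0.044,-0.103,-0.165,1],[0.079,0.013,0.042,-0.044,-0.103,-0.165,1]]]'

```text
time_s: 5.15
eef_pos: [0.5661, 0.0176, 0.3146]
tool_rot: [-0.001, 0.356, 0.921, 0.16]
contact_force: [-0.0, 0.1, -2.6]
opening: 0.0365
finger_force: 60.3
```

carry_out --series '[[[0.08,0.022,0.036,-0.044,-0.103,-0.165,1],[0.079,0.032,0.03,-0.044,-0.103,-0.165,1],[0.077,0.041,0.025,-0.044,-0.103,-0.165,1],[0.073,0.05,0.021,-0.044,-0.103,-0.165,1],[0.067,0.058,0.017,-0.044,-0.103,-0.165,1],[0.06,0.066,0.014,-0.044,-0.103,-0.165,1],[0.053,0.073,0.012,-0.044,-0.103,-0.165,1],[0.044,0.079,0.011,-0.044,-0.103,-0.165,1],[0.034,0.083,0.01,-0.044,-0.103,-0.165,1],[0,0,0,0,0,0,1]]]'

```text
time_s: 6.4
eef_pos: [0.4545, 0.2302, 0.2644]
tool_rot: [0.44, -0.168, 0.871, 0.136]
contact_force: [-0.9, -1.7, -3.1]
opening: 0.0366
finger_force: 60.6
```

Run:
```python
from h import *
st(); C=cur(); print(C.round(3)); print('core z tilt', (C[:3,:3]@[-np.cos(np.pi/6),0,-.5]).round(3))
c=read_camera('scene'); cv2.imwrite('pics/s2.png',c['image'][60:300,300:620])
B=np.array([.5604,.3202,.014])
lin(pose(-Z,hd(30),B+Z*(.071+.03),30),5)
```

```text
t 6.4 q [ 0.463  0.21  -0.793 -0.39   0.021  0.093] p [0.4545 0.2302 0.2644] F [-0.9 -1.7 -3.1] op 0.0366 ff 60.56670159101486
[[-0.556 -0.412  0.722  0.455]
 [-0.173  0.907  0.384  0.23 ]
 [-0.813  0.088 -0.575  0.264]
 [ 0.     0.     0.     1.   ]]
core z tilt [ 0.12  -0.042  0.992]
mm/row 15.4 deg/row 1.8
[0.041, 0.013, 0.028, -0.009, -0.022, -0.033]
[0.041, 0.014, 0.028, -0.009, -0.022, -0.033]
[0.041, 0.015, 0.027, -0.009, -0.022, -0.033]
[0.041, 0.015, 0.026, -0.009, -0.022, -0.033]
[0.041, 0.016, 0.026, -0.009, -0.022, -0.033]
```

View pics/s2.png

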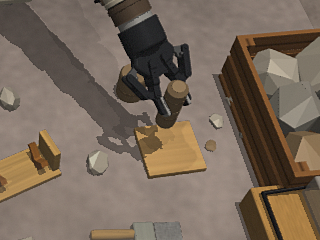

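Crop of the scene view: the core is held nose up (178,92), above and just behind the board (170,150). Clear of the stump.

carry_out --series '[[[0.041,0.013,0.028,-0.009,-0.022,-0.033,1],[0.041,0.014,0.028,-0.009,-0.022,-0.033,1],[0.041,0.015,0.027,-0.009,-0.022,-0.033,1],[0.041,0.015,0.026,-0.009,-0.022,-0.033,1],[0.041,0.016,0.026,-0.009,-0.022,-0.033,1],[0,0,0,0,0,0,1],[0,0,0,0,0,0,1],[0,0,0,0,0,0,1],[0,0,0,0,0,0,1],[0,0,0,0,0,0,1]]]'

```text
time_s: 7.7
eef_pos: [0.4461, 0.2531, 0.195]
tool_rot: [0.486, -0.224, 0.835, 0.129]
contact_force: [-0.3, -0.1, -2.6]
opening: 0.0367
finger_force: 60.6
```

Run:
```python
from h import *
st(); C=cur(); g=C[:3,3]+.155*C[:3,2]; print('grasp',g.round(4),'core z', (C[:3,:3]@[-np.cos(np.pi/6),0,-.5]).round(3))
c=read_camera('scene'); P=cloud(c); np.save('s3.npy',c,allow_pickle=True)
i=c['image'].astype(int); col=i[...,2]-i[...,0]
# core points: cylinder neighbourhood of the grasp axis, brown
d=np.linalg.norm(P[...,:2]-g[:2],axis=2)
m=(d<.035)&(P[...,2]>.02)&(P[...,2]<.19)&(col>15)&(i.sum(2)>90)
p=P[m]; print(len(p), 'z range',np.percentile(p[:,2],[0.5,99.5]))
for lo in np.arange(.03,.17,.02):
    k=(p[:,2]>lo)&(p[:,2]<lo+.02)
    if k.sum()>15: print(round(lo,3),k.sum(),p[k].mean(0).round(4))
t=p[p[:,2]>np.percentile(p[:,2],99.5)-.004]; print('top',t.mean(0))
cv2.imwrite('pics/s3.png',cv2.resize(c['image'][80:260,400:540],None,fx=3,fy=3))
```

```text
t 7.7 q [ 0.514  0.438 -0.889 -0.809  0.006 -0.007] p [0.4461 0.2531 0.195 ] F [-0.3 -0.1 -2.6] op 0.0367 ff 60.5890291929245
grasp [0.5629 0.3202 0.1183] core z [-0.006 -0.001  1.   ]
810 z range [0.04648283 0.16901307]
0.03 17 [0.5735 0.3098 0.0483]
0.05 111 [0.5741 0.3127 0.0605]
0.07 119 [0.574  0.313  0.0802]
0.09 38 [0.5782 0.3233 0.1002]
0.11 61 [0.577  0.321  0.1216]
0.13 135 [0.573  0.3125 0.1406]
0.15 326 [0.5659 0.3158 0.1625]
top [0.56162255 0.31841054 0.16706301]
```

View pics/s3.png

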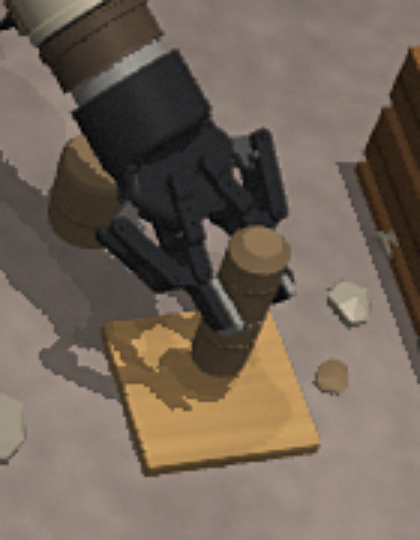

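Crop: the core hangs upright over the middle of the board (foot at 220,360). Its foot is about 33 mm above the board top, so I'm lowering it.

carry_out --series '[[[0.0173,0,0.01,0,0,0,1],[0.0173,0,0.01,0,0,0,1],[0.0173,0,0.01,0,0,0,1],[0.0173,0,0.01,0,0,0,1],[0.0173,0,0.01,0,0,0,1],[0,0,0,0,0,0,1],[0.0017,0,0.001,0,0,0,1],[0.0017,0,0.001,0,0,0,1],[0.0017,0,0.001,0,0,0,1],[0,0,0,0,0,0,1]]]'

```text
time_s: 9.0
eef_pos: [0.4463, 0.2531, 0.1629]
tool_rot: [0.486, -0.224, 0.835, 0.129]
contact_force: [0.8, 0.6, -3.0]
opening: 0.0368
finger_force: 60.6
```

Run:
```python
from h import *
st(); C=cur(); g=C[:3,3]+.155*C[:3,2]; print('grasp',g.round(4),'core z', (C[:3,:3]@[-np.cos(np.pi/6),0,-.5]).round(3))
```

```text
t 9.0 q [ 0.514  0.537 -0.902 -0.921  0.007 -0.007] p [0.4463 0.2531 0.1629] F [ 0.8  0.6 -3. ] op 0.0368 ff 60.56711196899414
grasp [0.563  0.3202 0.0861] core z [-0.006 -0.     1.   ]
```

carry_out --series '[[[0.0014,0,0.0008,0,0,0,1],[0,0,0,0,0,0,1],[0.0014,0,0.0008,0,0,0,1],[0,0,0,0,0,0,1],[0.0014,0,0.0008,0,0,0,1],[0,0,0,0,0,0,1],[0,0,0,0,0,0,1],[0,0,0,0,0,0,1],[0,0,0,0,0,0,1],[0,0,0,0,0,0,1]]]'

```text
time_s: 10.25
eef_pos: [0.4463, 0.2531, 0.1614]
tool_rot: [0.486, -0.224, 0.835, 0.129]
contact_force: [-0.7, -0.1, -1.7]
opening: 0.0364
finger_force: 60.6
```

carry_out --series '[[[0.0014,0,0.0008,0,0,0,1],[0,0,0,0,0,0,1],[0.0014,0,0.0008,0,0,0,1],[0,0,0,0,0,0,1],[0,0,0,0,0,0,1],[0,0,0,0,0,0,1],[0,0,0,0,0,0,1],[0,0,0,0,0,0,1],[0,0,0,0,0,0,1],[0,0,0,0,0,0,1]]]'

```text
time_s: 11.5
eef_pos: [0.4466, 0.2533, 0.161]
tool_rot: [0.486, -0.224, 0.835, 0.129]
contact_force: [-1.2, -0.8, 5.9]
opening: 0.0362
finger_force: 60.9
```

Contact: about +8 N on the board. Releasing it.

carry_out --series '[[[0,0,0,0,0,0,0.6],[0,0,0,0,0,0,0.5],[0,0,0,0,0,0,0.4],[0,0,0,0,0,0,0.3],[0,0,0,0,0,0,0.2],[0,0,0,0,0,0,0],[0,0,0,0,0,0,0],[0,0,0,0,0,0,0],[0,0,0,0,0,0,0],[0,0,0,0,0,0,0]]]'

```text
time_s: 12.75
eef_pos: [0.4462, 0.2531, 0.1604]
tool_rot: [0.485, -0.224, 0.835, 0.129]
contact_force: [-0.7, -0.7, 0.4]
opening: 0.0853
finger_force: 0.0
```

Run:
```python
from h import *
st(); C=cur(); g=C[:3,3]+.155*C[:3,2]; print('grasp',g.round(4))
W=C.copy(); W[:3,3]-=.11*C[:3,2]; W2=W.copy(); W2[:3,3]+=[0,0,.08]
B=np.array([.5604,.3202])
c=read_camera('scene'); P=cloud(c); 
d=np.linalg.norm(P[...,:2]-g[:2],axis=2); i=c['image'].astype(int)
m=(d<.03)&(P[...,2]>.02)&(P[...,2]<.16)&(i[...,2]-i[...,0]>15); p=P[m]
print('z',np.percentile(p[:,2],[.5,99.5])); t=p[p[:,2]>np.percentile(p[:,2],99.5)-.004]; print('top',t.mean(0))
for lo in (.03,.05,.07,.11,.12): 
    k=(p[:,2]>lo)&(p[:,2]<lo+.02); print(lo,k.sum(),p[k].mean(0).round(4))
```

```text
t 12.75 q [ 0.514  0.545 -0.902 -0.929  0.007 -0.007] p [0.4462 0.2531 0.1604] F [-0.7 -0.7  0.4] op 0.0853 ff 0.0
grasp [0.563  0.3202 0.0836]
z [0.02050335 0.13579929]
top [0.56317101 0.31895119 0.13358581]
0.03 103 [0.575  0.3133 0.0397]
0.05 104 [0.5749 0.3125 0.0603]
0.07 119 [0.5743 0.3124 0.0802]
0.11 192 [0.5706 0.3134 0.1228]
0.12 281 [0.566  0.3165 0.1296]
```

Core 1 stands on the board: nose top centre at (0.563, 0.319), upright. Now I'll retreat and swing over to the new core, heading −70° to pass between the pot and the orange look-alike.

Run:
```python
from h import *
C=cur(); W=C.copy(); W[:3,3]-=.12*C[:3,2]
W2=W.copy(); W2[2,3]+=.10; lin(W2,2,W)
N=np.array([.5673,-.3145,0])
M=pose(-Z,hd(-70),N+Z*.171,30); M[2,3]+=.06; print(M[:3,3])
lin(M,13,W2)
```

```text
mm/row 50.0 deg/row 0.0
[-0.145, -0.0, -0.083, 0.0, 0.0, 0.0]
[-0.145, -0.0, -0.083, 0.0, 0.0, 0.0]
[ 0.52138929 -0.18836136  0.3085    ]
mm/row 32.6 deg/row 7.7
[0.009, -0.108, -0.01, 0.148, 0.001, 0.085]
[0.002, -0.108, 0.003, 0.148, 0.001, 0.085]
[-0.005, -0.107, 0.015, 0.148, 0.001, 0.085]
[-0.012, -0.104, 0.028, 0.148, 0.001, 0.085]
[-0.019, -0.099, 0.04, 0.148, 0.001, 0.085]
[-0.026, -0.093, 0.051, 0.148, 0.001, 0.085]
[-0.032, -0.084, 0.061, 0.148, 0.001, 0.085]
[-0.037, -0.074, 0.07, 0.148, 0.001, 0.085]
[-0.042, -0.063, 0.078, 0.148, 0.001, 0.085]
[-0.045, -0.051, 0.085, 0.148, 0.001, 0.085]
[-0.048, -0.037, 0.09, 0.148, 0.001, 0.085]
[-0.05, -0.023, 0.093, 0.148, 0.001, 0.085]
[-0.052, -0.009, 0.095, 0.148, 0.001, 0.085]
```

carry_out --series '[[[0,0,-0.05,0,0,0,0],[0,0,-0.1,0,0,0,0],[0,0,-0.1,0,0,0,0],[0,0,-0.1,0,0,0,0],[0,0,-0.05,0,0,0,0],[-0.145,0,-0.083,0,0,0,0],[-0.145,0,-0.083,0,0,0,0],[0.009,-0.108,-0.01,0.148,0.001,0.085,0],[0.002,-0.108,0.003,0.148,0.001,0.085,0],[-0.005,-0.107,0.015,0.148,0.001,0.085,0]]]'

```text
time_s: 14.05
eef_pos: [0.4029, 0.116, 0.3235]
tool_rot: [0.497, -0.052, 0.866, 0.027]
contact_force: [0.2, 0.0, 0.5]
opening: 0.0854
finger_force: 0.0
```

carry_out --series '[[[-0.012,-0.104,0.028,0.148,0.001,0.085,0],[-0.019,-0.099,0.04,0.148,0.001,0.085,0],[-0.026,-0.093,0.051,0.148,0.001,0.085,0],[-0.032,-0.084,0.061,0.148,0.001,0.085,0],[-0.037,-0.074,0.07,0.148,0.001,0.085,0],[-0.042,-0.063,0.078,0.148,0.001,0.085,0],[-0.045,-0.051,0.085,0.148,0.001,0.085,0],[-0.048,-0.037,0.09,0.148,0.001,0.085,0],[-0.05,-0.023,0.093,0.148,0.001,0.085,0],[-0.052,-0.009,0.095,0.148,0.001,0.085,0]]]'

```text
time_s: 15.3
eef_pos: [0.5311, -0.1829, 0.3146]
tool_rot: [0.406, 0.495, 0.711, -0.292]
contact_force: [-0.3, 0.5, 0.5]
opening: 0.0853
finger_force: 0.0
```

Run:
```python
from h import *
st(); C=cur(); g=C[:3,3]+.155*C[:3,2]; print('grasp',g.round(4), C[:3,:3].round(3).tolist())
c=read_camera('wrist'); cv2.imwrite('pics/w4.png',c['image']); P=cloud(c).reshape(-1,3)
p=P[(abs(P[:,0]-.567)<.04)&(abs(P[:,1]+.3145)<.04)&(P[:,2]>.03)&(P[:,2]<.135)]
print(len(p), p[:,2].max()); t=p[p[:,2]>.116]
print('new top',t.mean(0).round(4),cv2.minAreaRect((t[:,:2]*1000).astype(np.float32)))
M=pose(-Z,hd(-70),np.array([.5673,-.3145,.171]),30); lin(M,3)
```

```text
t 15.3 q [-0.154  0.285 -0.448  0.15  -0.867  0.733] p [ 0.5311 -0.1829  0.3146] F [-0.3  0.5  0.5] op 0.0853 ff 0.0
grasp [ 0.5758 -0.3094  0.2371] [[-0.181, 0.94, 0.289], [0.466, 0.341, -0.816], [-0.866, -0.013, -0.5]]
5174 0.12241348749236922
new top [ 0.5655 -0.3115  0.1197] ((567.0289306640625, -313.8485107421875), (29.866788864135742, 32.476966857910156), 77.05240631103516)
mm/row 22.6 deg/row 0.3
[0.065, -0.012, 0.036, -0.005, 0.001, 0.003]
[0.065, -0.013, 0.036, -0.005, 0.001, 0.003]
[0.065, -0.013, 0.036, -0.005, 0.001, 0.003]
```

View pics/w4.png

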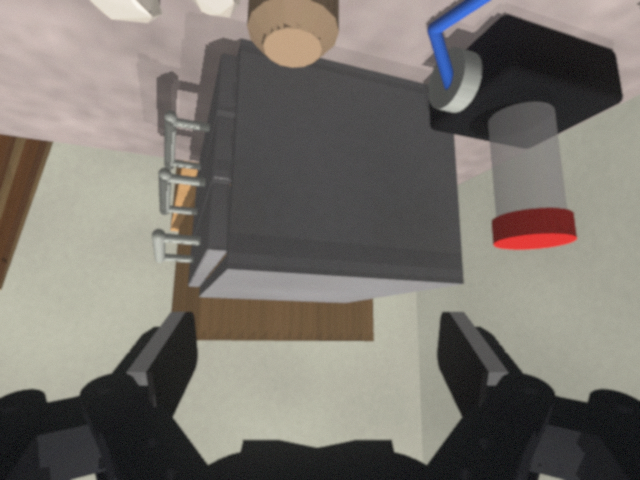

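Wrist view, seen inverted since the camera sits below the gripper: new core at (293,40), measured at (0.567, −0.314), matching the first estimate.

carry_out --series '[[[0.065,-0.012,0.036,-0.005,0.001,0.003,0],[0.065,-0.013,0.036,-0.005,0.001,0.003,0],[0.065,-0.013,0.036,-0.005,0.001,0.003,0],[0,0,0,0,0,0,0],[0,0,0,0,0,0,0],[0,0,0,0,0,0,0],[0,0,0,0,0,0,0],[0,0,0,0,0,0,0],[0,0,0,0,0,0,0],[0,0,0,0,0,0,0]]]'

```text
time_s: 16.6
eef_pos: [0.5203, -0.1852, 0.2481]
tool_rot: [0.41, 0.494, 0.712, -0.285]
contact_force: [0.0, -0.9, 0.2]
opening: 0.0854
finger_force: 0.0
```

Run:
```python
from h import *
st(); C=cur(); g=C[:3,3]+.155*C[:3,2]; print('grasp',g.round(4), C[:3,:3].round(3).tolist())
lin(pose(-Z,hd(-70),np.array([.5673,-.3142,.071])+.003*hd(-70),30),7)
```

```text
t 16.6 q [-0.164  0.376 -0.555 -0.07  -0.848  0.716] p [ 0.5203 -0.1852  0.2481] F [ 0.  -0.9  0.2] op 0.0854 ff 0.0
grasp [ 0.5672 -0.3107  0.1703] [[-0.177, 0.937, 0.303], [0.47, 0.351, -0.81], [-0.865, -0.001, -0.502]]
mm/row 14.3 deg/row 0.1
[0.04, 0.0, 0.026, 0.001, -0.0, 0.001]
[0.04, 0.0, 0.026, 0.001, -0.0, 0.001]
[0.04, 0.0, 0.026, 0.001, -0.0, 0.001]
[0.04, 0.0, 0.026, 0.001, -0.0, 0.001]
[0.04, 0.0, 0.026, 0.001, -0.0, 0.001]
[0.04, 0.0, 0.026, 0.001, -0.0, 0.001]
[0.04, 0.0, 0.026, 0.001, -0.0, 0.001]
```

carry_out --series '[[[0.04,0,0.026,0.001,0,0.001,0],[0.04,0,0.026,0.001,0,0.001,0],[0.04,0,0.026,0.001,0,0.001,0],[0.04,0,0.026,0.001,0,0.001,0],[0.04,0,0.026,0.001,0,0.001,0],[0.04,0,0.026,0.001,0,0.001,0],[0.04,0,0.026,0.001,0,0.001,0],[0,0,0,0,0,0,0],[0,0,0,0,0,0,0],[0,0,0,0,0,0,0]]]'

```text
time_s: 17.85
eef_pos: [0.5223, -0.1899, 0.1487]
tool_rot: [0.41, 0.497, 0.71, -0.285]
contact_force: [0.2, 0.2, -0.4]
opening: 0.085
finger_force: 0.0
```

Run:
```python
from h import *
st(); C=cur(); g=C[:3,3]+.155*C[:3,2]; print('grasp',g.round(4)); 
lin(pose(-Z,hd(-70),np.array([.5673,-.3142,.071])+.003*hd(-70),30),1)
```

```text
t 17.85 q [-0.173  0.586 -0.608 -0.336 -0.846  0.717] p [ 0.5223 -0.1899  0.1487] F [ 0.2  0.2 -0.4] op 0.085 ff 0.0
grasp [ 0.5686 -0.3158  0.071 ]
mm/row 1.0 deg/row 0.2
[-0.001, -0.001, 0.003, 0.003, -0.002, -0.002]
```

carry_out --series '[[[-0.001,-0.001,0.003,0.003,-0.002,-0.002,0.2],[0,0,0,0,0,0,0.3],[0,0,0,0,0,0,0.4],[0,0,0,0,0,0,0.5],[0,0,0,0,0,0,0.6],[0,0,0,0,0,0,1],[0,0,0,0,0,0,1],[0,0,0,0,0,0,1],[0,0,0,0,0,0,1],[0,0,0,0,0,0,1]]]' --force 60

```text
time_s: 19.1
eef_pos: [0.5219, -0.191, 0.148]
tool_rot: [0.409, 0.496, 0.71, -0.287]
contact_force: [-3.6, 1.2, 4.0]
opening: 0.0365
finger_force: 59.6
```

Run:
```python
from h import *
st(); C=cur(); g=C[:3,3]+.155*C[:3,2]; print('grasp',g.round(4)); 
Y=np.cross(Z,A)
L=C.copy(); L[2,3]+=.16
M=pose(A,-Z,CR+A*(.0615-.071)+Z*(.055+.10),30); print(L[:3,3],M[:3,3])
lin(M,14,L)
```

```text
t 19.1 q [-0.174  0.588 -0.607 -0.337 -0.849  0.714] p [ 0.5219 -0.191   0.148 ] F [-3.6  1.2  4. ] op 0.0365 ff 59.567478597164154
grasp [ 0.5677 -0.3172  0.0705]
[ 0.52192282 -0.19098406  0.30798912] [ 0.61645231 -0.07848363  0.28923394]
mm/row 10.6 deg/row 6.4
[0.013, 0.03, -0.013, -0.0, 0.143, -0.001]
[0.014, 0.03, -0.011, -0.0, 0.143, -0.001]
[0.015, 0.03, -0.01, -0.0, 0.143, -0.001]
[0.016, 0.03, -0.008, -0.0, 0.143, -0.001]
[0.017, 0.03, -0.006, -0.0, 0.143, -0.001]
[0.017, 0.03, -0.004, -0.0, 0.143, -0.001]
[0.018, 0.03, -0.002, -0.0, 0.143, -0.001]
[0.018, 0.03, -0.0, -0.0, 0.143, -0.001]
[0.018, 0.03, 0.002, -0.0, 0.143, -0.001]
[0.017, 0.03, 0.004, -0.0, 0.143, -0.001]
[0.017, 0.03, 0.006, -0.0, 0.143, -0.001]
[0.016, 0.03, 0.008, -0.0, 0.143, -0.001]
[0.015, 0.031, 0.009, -0.0, 0.143, -0.001]
[0.014, 0.031, 0.011, -0.0, 0.143, -0.001]
```

carry_out --series '[[[-0.046,0,-0.027,0,0,0,1],[-0.092,0,-0.053,0,0,0,1],[-0.092,0,-0.053,0,0,0,1],[-0.092,0,-0.053,0,0,0,1],[-0.092,0,-0.053,0,0,0,1],[-0.046,0,-0.027,0,0,0,1],[0.013,0.03,-0.013,0,0.143,-0.001,1],[0.014,0.03,-0.011,0,0.143,-0.001,1],[0.015,0.03,-0.01,0,0.143,-0.001,1],[0.016,0.03,-0.008,0,0.143,-0.001,1]]]'

```text
time_s: 20.35
eef_pos: [0.5486, -0.1579, 0.3001]
tool_rot: [0.237, 0.547, 0.785, -0.168]
contact_force: [0.8, -0.7, -3.9]
opening: 0.0364
finger_force: 60.6
```

carry_out --series '[[[0.017,0.03,-0.006,0,0.143,-0.001,1],[0.017,0.03,-0.004,0,0.143,-0.001,1],[0.018,0.03,-0.002,0,0.143,-0.001,1],[0.018,0.03,0,0,0.143,-0.001,1],[0.018,0.03,0.002,0,0.143,-0.001,1],[0.017,0.03,0.004,0,0.143,-0.001,1],[0.017,0.03,0.006,0,0.143,-0.001,1],[0.016,0.03,0.008,0,0.143,-0.001,1],[0.015,0.031,0.009,0,0.143,-0.001,1],[0.014,0.031,0.011,0,0.143,-0.001,1]]]'

```text
time_s: 21.6
eef_pos: [0.6162, -0.0785, 0.2862]
tool_rot: [-0.217, 0.55, 0.793, 0.147]
contact_force: [0.3, -0.5, -4.0]
opening: 0.0365
finger_force: 60.6
```

Run:
```python
from h import *
st(); C=cur(); g=C[:3,3]+.155*C[:3,2]-CR; Y=np.cross(Z,A); print('grasp in cradle',(g@A).round(4),(g@Y).round(4),g[2].round(4))
lin(pose(A,-Z,CR+A*(.0615-.071)+Z*(.055+.05),30),5)
```

```text
t 21.6 q [-0.215  0.693  0.347  1.537  0.437  0.928] p [ 0.6162 -0.0785  0.2862] F [ 0.3 -0.5 -4. ] op 0.0365 ff 60.552959740161896
grasp in cradle -0.0084 0.0007 0.1525
mm/row 9.4 deg/row 0.1
[-0.016, 0.0, 0.027, -0.001, -0.002, -0.001]
[-0.016, 0.0, 0.027, -0.001, -0.002, -0.001]
[-0.016, 0.0, 0.027, -0.001, -0.002, -0.001]
[-0.016, 0.0, 0.027, -0.001, -0.002, -0.001]
[-0.016, 0.0, 0.027, -0.001, -0.002, -0.001]
```

carry_out --series '[[[-0.016,0,0.027,-0.001,-0.002,-0.001,1],[-0.016,0,0.027,-0.001,-0.002,-0.001,1],[-0.016,0,0.027,-0.001,-0.002,-0.001,1],[-0.016,0,0.027,-0.001,-0.002,-0.001,1],[-0.016,0,0.027,-0.001,-0.002,-0.001,1],[0,0,0,0,0,0,1],[0,0,0,0,0,0,1],[0,0,0,0,0,0,1],[0,0,0,0,0,0,1],[0,0,0,0,0,0,1]]]'

```text
time_s: 22.85
eef_pos: [0.616, -0.0794, 0.2408]
tool_rot: [-0.21, 0.55, 0.795, 0.146]
contact_force: [-0.3, -0.3, -3.5]
opening: 0.0366
finger_force: 60.6
```

Run:
```python
from h import *
st(); C=cur(); g=C[:3,3]+.155*C[:3,2]-CR; Y=np.cross(Z,A); print('grasp in cradle',(g@A).round(4),(g@Y).round(4),g[2].round(4),'f',(C[:3,:3]@[np.cos(np.pi/6),0,.5]).round(3),A.round(3))
for n in ('wrist','top','scene'):
    c=read_camera(n); q=cloud(c)-CR; i=c['image'].astype(int); br=(i[...,2]-i[...,0]>12)
    x,y,z=q@A,q@Y,q[...,2]
    print(n)
    for lo,hi in [(-.06,-.04),(-.04,-.02),(.0,.02),(.02,.04),(.04,.06)]:
        m=br&(x>lo)&(x<hi)&(abs(y)<.03)&(z>.095)&(z<.135)
        if m.sum()>15: print(lo,m.sum(),'y',(np.percentile(y[m],[1,99])*1e3).round(1),'ztop',np.percentile(z[m],97).round(4))
    m=br&(abs(y)<.008)&(z>.11)&(z<.135); print('x range',np.percentile(x[m],[.5,99.5]).round(4) if m.any() else None)
c=read_camera('top'); cv2.imwrite('pics/t5.png',cv2.resize(c['image'][190:310,240:400],None,fx=4,fy=4))
```

```text
t 22.85 q [-0.215  0.723  0.281  1.429  0.429  0.929] p [ 0.616  -0.0794  0.2408] F [-0.3 -0.3 -3.5] op 0.0366 ff 60.60391902923584
grasp in cradle -0.011 0.0005 0.1061 f [-0.353  0.936 -0.006] [-0.353  0.935  0.   ]
wrist
-0.04 7716 y [-18.8  17.3] ztop 0.1271
0.0 6911 y [-18.8  18.1] ztop 0.127
0.02 6202 y [-18.2  18.1] ztop 0.1268
0.04 5397 y [-17.8  18.4] ztop 0.1267
x range [-0.038   0.0585]
top
-0.04 111 y [-17.3  11.7] ztop 0.1282
0.0 283 y [-24.4  22.5] ztop 0.128
0.02 270 y [-18.5  18.5] ztop 0.1278
0.04 267 y [-18.1  18.7] ztop 0.1278
x range [-0.0302  0.5481]
scene
-0.06 141 y [-19.    9.6] ztop 0.1234
0.0 213 y [-19.3  15.3] ztop 0.1259
0.02 200 y [-18.7  16.1] ztop 0.1254
0.04 205 y [-18.1  16.6] ztop 0.126
x range [-0.0603  0.596 ]
```

View pics/t5.png

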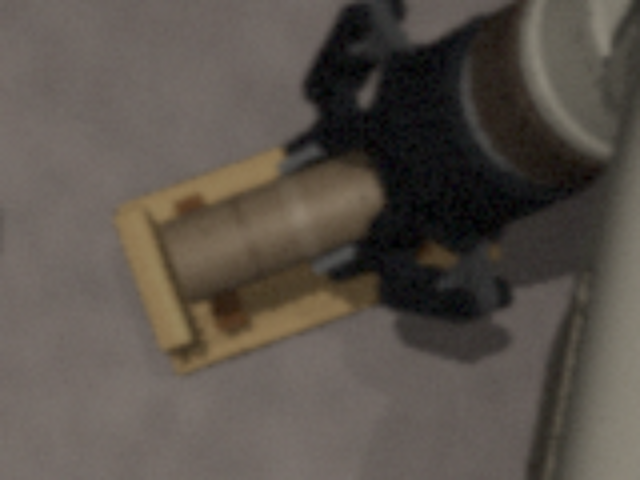

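Top crop: the new core is held level over the Vs with its foot (165,265) just short of the stop. It is aligned within about 0.7° and has 51 mm to go down.

carry_out --series '[[[0.004,0,0.0025,0,0,0,1],[-0.0128,0,0.0221,0,0,0,1],[-0.0128,0,0.0221,0,0,0,1],[-0.0128,0,0.0221,0,0,0,1],[-0.0128,0,0.0221,0,0,0,1],[-0.0128,0,0.0221,0,0,0,1],[-0.0128,0,0.0221,0,0,0,1],[0,0,0,0,0,0,1],[0,0,0,0,0,0,1],[0,0,0,0,0,0,1]]]'

```text
time_s: 24.3
eef_pos: [0.6158, -0.0784, 0.195]
tool_rot: [-0.21, 0.55, 0.795, 0.146]
contact_force: [0.5, -0.0, -3.7]
opening: 0.0366
finger_force: 60.6
```

Run:
```python
from h import *
st(); C=cur(); g=C[:3,3]+.155*C[:3,2]-CR; Y=np.cross(Z,A); print('grasp in cradle',(g@A).round(4),(g@Y).round(4),g[2].round(4))
c=read_camera('wrist'); q=cloud(c)-CR; i=c['image'].astype(int); br=(i[...,2]-i[...,0]>12)
x,y,z=q@A,q@Y,q[...,2]
for lo,hi in [(-.04,-.02),(.0,.02),(.02,.04),(.04,.055)]:
    m=br&(x>lo)&(x<hi)&(abs(y)<.022)&(z>.06)&(z<.1)
    if m.sum()>15: print(lo,m.sum(),'y',(np.percentile(y[m],[1,99])*1e3).round(1),'ztop',np.percentile(z[m],97).round(4))
```

```text
t 24.3 q [-0.214  0.765  0.233  1.337  0.43   0.93 ] p [ 0.6158 -0.0784  0.195 ] F [ 0.5 -0.  -3.7] op 0.0366 ff 60.612890124320984
grasp in cradle -0.01 0.0002 0.0603
-0.04 7339 y [-19.1  17.1] ztop 0.0813
0.0 6883 y [-18.7  17.4] ztop 0.0812
0.02 6222 y [-18.4  17.9] ztop 0.081
0.04 4276 y [-18.1  18.1] ztop 0.0809
```

carry_out --series '[[[-0.0017,-0.0017,0.0029,0,0,0,1],[-0.0017,0,0.0029,0,0,0,1],[-0.0017,0,0.0029,0,0,0,1],[-0.0017,0,0.0029,0,0,0,1],[0,0,0,0,0,0,1],[-0.0008,0,0.0015,0,0,0,1],[0,0,0,0,0,0,1],[0,0,0,0,0,0,1],[0,0,0,0,0,0,1],[0,0,0,0,0,0,1]]]'

```text
time_s: 25.6
eef_pos: [0.6152, -0.0785, 0.1901]
tool_rot: [-0.21, 0.55, 0.795, 0.146]
contact_force: [0.5, -0.4, -1.5]
opening: 0.0367
finger_force: 60.6
```

carry_out --series '[[[-0.0008,0,0.0015,0,0,0,1],[0,0,0,0,0,0,1],[-0.0008,0,0.0015,0,0,0,1],[0,0,0,0,0,0,1],[0,0,0,0,0,0,1],[0,0,0,0,0,0,1],[0,0,0,0,0,0,1],[0,0,0,0,0,0,1],[0,0,0,0,0,0,1],[0,0,0,0,0,0,1]]]'

```text
time_s: 26.85
eef_pos: [0.6152, -0.0785, 0.1897]
tool_rot: [-0.21, 0.55, 0.795, 0.147]
contact_force: [0.2, 0.1, 5.0]
opening: 0.0364
finger_force: 61.2
```

Seated with about 9 N on the cradle. Releasing, then a check.

carry_out --series '[[[0,0,0,0,0,0,0.6],[0,0,0,0,0,0,0.5],[0,0,0,0,0,0,0.4],[0,0,0,0,0,0,0.3],[0,0,0,0,0,0,0.2],[0,0,0,0,0,0,0],[0,0,0,0,0,0,0],[0,0,0,0,0,0,0],[0,0,0,0,0,0,0],[0,0,0,0,0,0,0]]]'

```text
time_s: 28.1
eef_pos: [0.6151, -0.0785, 0.189]
tool_rot: [-0.21, 0.55, 0.795, 0.146]
contact_force: [0.6, -0.6, 0.9]
opening: 0.0852
finger_force: 0.0
```

carry_out --series '[[[0,0,-0.04,0,0,0,0],[0,0,-0.08,0,0,0,0],[0,0,-0.08,0,0,0,0],[0,0,-0.08,0,0,0,0],[0,0,-0.08,0,0,0,0],[0,0,-0.08,0,0,0,0],[0,0,-0.04,0,0,0,0],[0,0,0,0,0,0,0],[0,0,0,0,0,0,0],[0,0,0,0,0,0,0]]]'

```text
time_s: 29.35
eef_pos: [0.6398, -0.1448, 0.3131]
tool_rot: [-0.211, 0.55, 0.795, 0.146]
contact_force: [-0.5, 0.8, -0.1]
opening: 0.0854
finger_force: 0.0
```

Run:
```python
from h import *
st(); Y=np.cross(Z,A)
c=read_camera('wrist'); q=cloud(c)-CR; i=c['image'].astype(int); br=(i[...,2]-i[...,0]>12)
x,y,z=q@A,q@Y,q[...,2]
for lo,hi in [(-.05,-.03),(-.03,-.01),(.0,.02),(.02,.04),(.04,.055)]:
    m=br&(x>lo)&(x<hi)&(abs(y)<.022)&(z>.055)&(z<.085)
    if m.sum()>15: print(lo,m.sum(),'y',(np.percentile(y[m],[1,99])*1e3).round(1),'ztop',np.percentile(z[m],98).round(4))
m=(abs(y)<.015)&(z>.05)&(z<.072); print('core x min',x[m].min())
cv2.imwrite('pics/w6.png',c['image'])
s=read_camera('scene'); P=cloud(s); d=np.linalg.norm(P[...,:2]-[.563,.32],axis=2)
p=P[(d<.03)&(P[...,2]>.115)]; print('old core top',p.mean(0).round(4),len(p))
```

```text
t 29.35 q [-0.3    0.768  0.559  1.699  0.402  0.84 ] p [ 0.6398 -0.1448  0.3131] F [-0.5  0.8 -0.1] op 0.0854 ff 0.0
-0.05 1867 y [-18.4  18.3] ztop 0.0758
-0.03 1757 y [-18.8  17.9] ztop 0.0757
0.0 1648 y [-18.4  18.2] ztop 0.0758
0.02 1561 y [-18.7  17.9] ztop 0.076
0.04 1112 y [-18.4  18.2] ztop 0.0758
core x min -0.059945756488071225
old core top [0.5668 0.3161 0.1283] 318
```

View pics/w6.png

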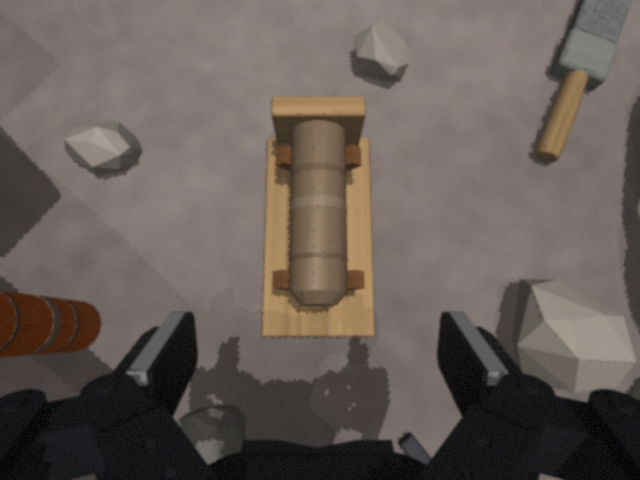

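The wrist view shows the new core seated in both Vs (nose at 318,295; foot by the stop at 318,125). Its foot is about 5 mm from the stop, within the 10 mm allowed. The old core still stands on the board.

```bash
python3 -c "
from bench import *
print(job_done())"
```

```text
the job is handed in; nothing more can be done
None
```

The job is handed in with no verdict returned; by camera, the finished core stands upright on the board, and the next core lies seated in both Vs with its foot about 5 mm from the stop (10 mm allowed).

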